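# Find and press the concealed battery-door catch

### The job

The white bench heater's backup-battery door is held shut by a concealed catch: somewhere along the blank grey strip let into the heater's top, nearest the robot, is a shallow square recess with a push plate of nearly the same grey at its bottom. With the fingertips, feel lightly along the strip to find it, press the plate fully home so that the battery door pops ajar, and draw clear. Grasp and lift nothing, and leave everything standing on and around the heater where it is.

Things in the scene. Friction and masses are not known exactly. Their poses are not given: they have to be found in the camera images.
- heater: White bench heater, fixed to the bench, 200 (x) by 340 (y) by 92 mm high. Origin at the centre of its underside on the bench; its x points from its front (display side, towards the robot) to its back, y along its length, z up.
- panel_mid (a point): Centre of the visible grey strip, on its surface, 88 mm above the bench; axes as the heater's. Visible strip: 70 (x) by 150 mm (y), flat, rigid, 4 mm lower than the white top round it. The recess is a 48 mm square hole in it, at x = 0 of this point but unknown y, -45 to +45 mm. The push plate fills the hole, 3 mm below the strip's surface until pressed. The place of the recess varies from start to start.
- release (a joint): Travel of the push plate straight down: 0 as it starts (3 mm below the strip's surface), 0.006 m fully home (9 mm below). Needs about 5 to 8 N; stays where it is left, so a firm touch while feeling may already push it in.
- battery_door (a joint): Opening angle of the grey battery door (90 by 146 mm, flush in the top behind the strip, hinged along its far edge, near edge 47 mm behind the strip's centre line): 0 shut, 0.35 rad ajar. A linkage from the push plate drives it in proportion to the plate's travel; its near edge rises 31 mm.
- vial: Loose small jar with orange cap, 28 mm across, 36 mm tall, standing on the white top at the +y end of the strip. Origin at its underside. Leave alone.
- timer: Loose red timer, 60 x 60 x 16 mm, lying on the white top beside the battery door at its -y side. Origin at its underside. Leave alone.
- wash_bottle: Loose white bottle, 68 mm across, 170 mm tall, on the bench. Origin at its underside. Leave alone.
- beaker: Loose clear beaker, 84 mm across, 100 mm tall, on the bench. Origin at its underside. Leave alone.
- reagent: Loose amber jar, 56 mm across, 110 mm tall, on the bench. Origin at its underside. Leave alone.
- tip_box: Loose white and red pipette-tip box, 80 x 120 x 57 mm, on the bench. Origin at its underside. Leave alone.
- tube_rack: Loose white rack with coloured caps, 70 x 160 x 38 mm, on the bench. Origin at its underside. Leave alone.

How it is judged (in metres and radians):
On the way, in this order (a step that is already met when the one before it is completed fails the run):
1. the fingertips touch the strip area lightly while the plate is still out (contact force between the fingers and anything else above 0.4 N and value of joint release below 0.002 m and x of the grasp point in the frame of panel_mid between -0.045 and 0.045 m and y of the grasp point in the frame of panel_mid between -0.085 and 0.085 m).
2. the push plate is home and the battery door ajar (value of joint release above 0.0045 m and value of joint battery_door above 0.25 rad), for 0.2 s.
At the end, for the whole second after the job is handed in: The push plate is at least 4.5 mm down of its 6 mm, the battery door stands at least 0.25 rad open, and every loose thing is within 20 mm of where it started (all of step 2 and distance of each of vial, timer, wash_bottle, beaker, reagent, tip_box, tube_rack from where it was at the start of the episode below 0.02 m); the robot touches nothing.
It fails at once if a loose bystander is lifted, knocked or shifted by more than 20 mm (distance of any of vial, timer, wash_bottle, beaker, reagent, tip_box, tube_rack from where it was at the start of the episode above 0.02 m).
It fails at once if the fingers lean on something with more than 60 N (contact force between the fingers and anything else above 60 N).
It also fails if it takes over 45 s, if anything falls off the work surface, if the arm or the gripper's body presses on something with over 40 N, if the wrist force passes 120 N, or if a joint passes its speed limit or range.

### The arm

A 6-joint arm with a two-finger parallel gripper is mounted at the origin on the work surface. World frame = base frame: x ahead of the robot, y to its left, z up, the work surface at z = 0. Lengths are in mm, angles in rad, forces in N, time in s.
With the tool pointing down it reaches from about 275 to 750 mm from the base axis. Payload 10.2 kg.
Tool frame: the origin (TCP) lies midway between the tips of the shut fingers; the grasp point (between the pads) lies 19 mm behind it; z points along the fingers, y is the line along which they close (so a half turn about z gives the same grasp; the last joint's range is limited). The gripper opens to 85 mm and grips with 20 to 120 N. Pads are 22 mm wide; open, the fingers measure 114 mm over their backs; the gripper's body (76 mm by 85 mm) begins 54 mm behind the grasp point. The pads swing forward as they close: fully open they stand 13 mm farther back than shut.
Start: joints at [-1.379, 0.313, 1.498, -0, 1.331, -0.223], TCP at [211.567, -480.49, 204.194] pointing down, gripper open.
Joint ranges: [-2.94, 2.94], [-0.97, 2.17], [0.19, 2.56], [-1.23, 4.37], [0.02, 3.11], [-2.88, 2.88]. Speed limits (rad/s): [2.39, 2.39, 3.01, 3.14, 3.14, 3.14].

### API

Orientations are given as a unit quaternion [w, x, y, z].
In Python, from rig import ctrl gives the robot as it stands.
- The arm moves only by the tool send_rows, never from a script. Its argument "targets" is a list of rows, each an object with "offset": the shift along the world's x, y, z in cm, a list of three; "spin": the turn about the world's z in rad. A call has 1 to 8 rows; each row is the pose to reach, as a shift and turn from the pose commanded when the call began; what a row does not reach only later rows make up. A row lasts 1/12 s, in which the tool goes at most 41.7 mm and 7.16 degrees, less where a joint would pass 70% of its speed; a pose out of reach is approached as far as the arm can. A call with a gripper value outside its range is refused whole. "grip" is the opening, from 0 (shut) to 1 (fully open), set as the call begins (left out, the last holds). The fingers move at their own pace and stop on an object; "squeeze" is the grip in N (left out, the last holds). Time passes only in rows, so rows that repeat a pose let the fingers close. It gives the time, the measured TCP pose, the force, the opening and the grip force at its end, in the units of the state.
- ctrl.sense(): the state, without advancing time (a new reading comes with each control period).
- ctrl.capture(name): name is "side" or "top" or "wrist"; returns (picture, depth): 384x512x3 uint8, red, green, blue; 384x512 float32, mm along the optical axis (not along the pixel's ray), 0 where there is no reading.
- ctrl.calibration(name): a dict with "fx", "fy", "cx", "cy" (pixels), "view" (4x4, takes a point from world to camera coordinates); the wrist camera has in their place "mount" (4x4, takes a point from camera to tool coordinates, whose origin is the TCP and whose axes are the flange's). Camera axes: x right, y down, z forward; pixel columns grow to the right and rows downward; lengths in mm; the calibration is good to about 2 mm. The wrist camera is an equidistant fisheye: a pixel r from the principal point sees the ray r / f radians off the axis. A picture is of the moment at which its call begins: read the wrist's pose just before it. calibration takes no time and is no camera call.
- ctrl.finish_job(): hands the job in; it is judged then, once.
Trained networks look in the newest picture that a camera, given by its name, has taken for a name from the list of things; names that differ only in an ending like _2 or _b are one class to them, and where a whole thing is asked for, a point or a joint stands for the part that bears it (a point fixed in the world has none). Each returns a list of dicts, best first, with "conf" (0 to 1); they miss things now and then, are a little off and sometimes report something else, mostly with a low value. They report only what shows in the picture. A call takes as long as a camera call.
- ctrl.search_frame(camera, query): "box" ([left, top, right, bottom] in pixels, round what is visible of it).
- ctrl.place_of(camera, query): "uv" ([column, row] in pixels: a listed point, or the origin of a listed thing).
The state is a dict: "time_s": time; "joints": joint angles; "dq": joint speeds; "tau": joint torques, N m; "eef_pos": TCP position; "ee_rot": TCP orientation; "force": force on the tool from outside, world axes, zero at the start; "wrist_torque": the same for the moment, N m; "grip_width": opening from 0.0 (shut) to 1.0 (fully open); "grip_force": force on a finger pad.
Only numpy, scipy, OpenCV 4.12 (cv2) and the standard library are available. Lean on these libraries where they do the work, as an engineer would, in place of code of your own. Each camera call takes 0.05 s, during which the arm holds its last target. There are 200 camera calls.

## Working session

There is one attempt and no reset: what is moved stays moved. The work goes in short steps, Python scripts to look and compute and a tool call to move; the robot and the scene stay as the last step left them, time stands still between calls to the robot, and variables do not carry over. Pictures are saved under pics/ and viewed, at most 10 in all, crops included, and the job is handed in when it is done.

Besides the shell and the picture viewer there is one more tool, called after "Call:" as name(argument=value, ...), one argument or row to a line, values as JSON. send_rows: Moves the arm, as the interface text tells. Its arguments: {"type":"object","properties":{"targets":{"type":"array"},"grip":{"type":"number"},"squeeze":{"type":"number"}},"required":["targets"]}

```bash
mkdir -p pics; cat > h.py <<'E'
import numpy as np, cv2
from rig import ctrl
def world(cam,depth,uv,zplane=None):
    c=ctrl.calibration(cam); V=np.linalg.inv(np.array(c["view"]))
    u,v=uv; ray=np.array([(u-c["cx"])/c["fx"],(v-c["cy"])/c["fy"],1.])
    if zplane is None:
        p=ray*depth[int(round(v)),int(round(u))]; return V[:3,:3]@p+V[:3,3]
    d=V[:3,:3]@ray; return V[:3,3]+d*(zplane-V[2,3])/d[2]
E
python3 - <<'E'
from h import *
im={}
for c in("top","side"):
    p,d=ctrl.capture(c); np.save(f"{c}_d.npy",d); cv2.imwrite(f"pics/{c}1.png",p[:,:,::-1])
    for q in("heater","panel_mid","vial","timer"):
        for r in ctrl.place_of(c,q)[:2]:
            u,v=r["uv"]
            try: print(c,q,r,world(c,d,r["uv"]).round(), world(c,d,r["uv"],88 if q=="panel_mid" else 92).round())
            except Exception as e: print(q,r,e)
s=ctrl.sense();print(s)
E
```

```text
top heater {'uv': [229.9, 185.9], 'conf': 0.75} [568.  85.  95.] [569.  85.  92.]
top panel_mid {'uv': [235.3, 190.6], 'conf': 0.97} [553.  66.  88.] [553.  66.  88.]
top vial {'uv': [198.0, 205.3], 'conf': 0.52} [493. 190. 127.] [497. 194.  92.]
top timer {'uv': [259.7, 160.7], 'conf': 0.71} [658. -17. 112.] [662. -17.  92.]
side heater {'uv': [225.9, 227.1], 'conf': 0.77} [492. 192. 106.] [504. 179.  92.]
side panel_mid {'uv': [240.3, 203.6], 'conf': 0.94} [542.  73.  85.] [540.  76.  88.]
side vial {'uv': [222.9, 229.5], 'conf': 0.48} [494. 201. 104.] [504. 190.  92.]
side timer {'uv': [226.8, 173.9], 'conf': 0.63} [646.   2. 109.] [665. -20.  92.]
side timer {'uv': [313.1, 152.5], 'conf': 0.35} [ 591. -451.    9.] [ 519. -300.   92.]
{'time_s': 0.5, 'joints': array([-1.37937148e+00,  3.12926245e-01,  1.49778626e+00, -5.09531584e-05,
        1.33100095e+00, -2.23410235e-01]), 'dq': array([-0.00138289,  0.00089439, -0.00091044,  0.00071128,  0.00011545,
       -0.00031303]), 'tau': array([ 3.44020953e-05, -4.11923790e+01, -2.59763038e+01, -3.30561886e-05,
        7.99247809e-04,  3.34798727e-06]), 'eef_pos': array([ 211.55996773, -480.45108605,  204.14823434]), 'ee_rot': array([-6.07879179e-05,  9.78564743e-01,  2.05939407e-01, -2.37781618e-05]), 'force': array([ 0.5656055 , -0.61950523,  0.91131642]), 'wrist_torque': array([-0.03858285,  0.0099573 ,  0.00184712]), 'grip_force': 0.0, 'grip_width': 0.9960603107778389}
```

View pics/top1.png

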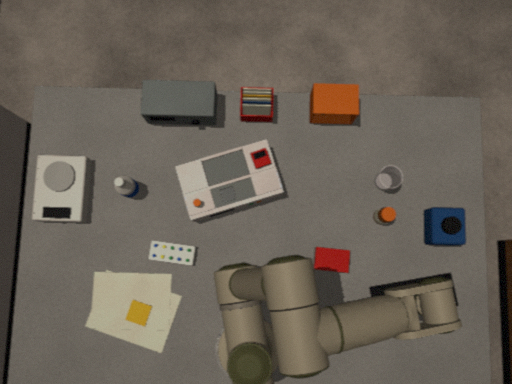

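View pics/side1.png

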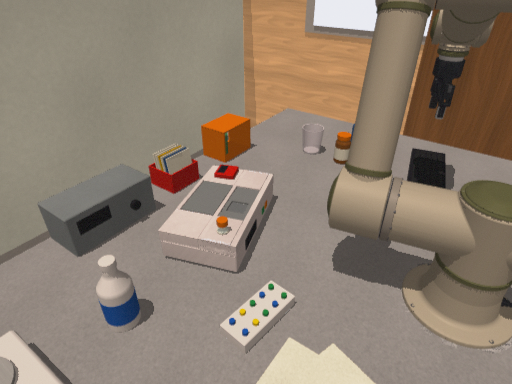

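```bash
python3 - <<'E'
from h import *
d=np.load("top_d.npy"); p=cv2.imread("pics/top1.png")
P=[]
for v in range(125,230):
    for u in range(165,295):
        w=world("top",d,(u,v))
        if 80<w[2]<100: P.append(w[:2])
P=np.array(P,np.float32); r=cv2.minAreaRect(P); print(len(P),r, cv2.boxPoints(r).round())
c=p[130:230,165:295]; c=cv2.resize(c,None,fx=6,fy=6,interpolation=cv2.INTER_CUBIC)
c=cv2.convertScaleAbs(c,alpha=1.4); cv2.imwrite("pics/crop1.png",c)
for uv in [(235,190.6),(197.5,203),(260,159)]: print(world("top",d,uv).round())
E
```

```text
Traceback (most recent call last):
  File "h.py", line 4, in world
    c=ctrl.calibration(cam); V=np.linalg.inv(np.array(c["view"]))
ValueError: time passes only in moves, steps and waits
```

Calibration calls are limited per instant; cache them.

```bash
sed -i 's/^def world/import functools\ncal=functools.lru_cache(None)(ctrl.calibration)\ndef world/; s/c=ctrl.calibration(cam)/c=cal(cam)/' h.py; python3 - <<'E'
from h import *
d=np.load("top_d.npy"); p=cv2.imread("pics/top1.png")
P=[]
for v in range(125,230):
    for u in range(165,295):
        w=world("top",d,(u,v))
        if 80<w[2]<100: P.append(w[:2])
P=np.array(P,np.float32); r=cv2.minAreaRect(P); print(len(P),r, cv2.boxPoints(r).round())
c=p[130:230,165:295]; c=cv2.resize(c,None,fx=6,fy=6,interpolation=cv2.INTER_CUBIC)
c=cv2.convertScaleAbs(c,alpha=1.4); cv2.imwrite("pics/crop1.png",c)
for uv in [(235,190.6),(197.5,203),(260,159)]: print(world("top",d,uv).round())
E
```

```text
4895 ((594.6748657226562, 88.91172790527344), (201.98983764648438, 340.98126220703125), 18.468420028686523) [[ 445.  219.]
 [ 553. -105.]
 [ 744.  -41.]
 [ 636.  283.]]
[553.  67.  88.]
[501. 192. 133.]
[666. -18. 103.]
```

View pics/crop1.png

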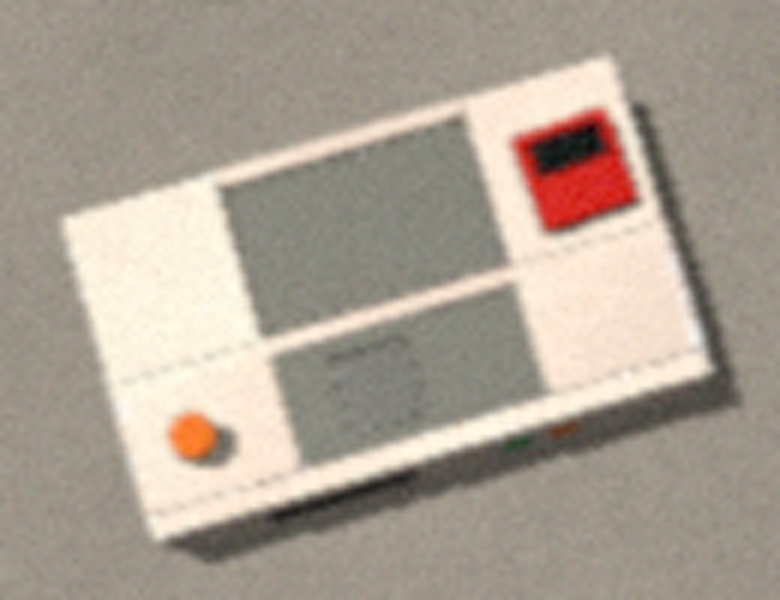

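Call:
send_rows(
  targets=[
    {"offset": [3, 3, 1], "spin": 0},
    {"offset": [6, 6, 2], "spin": 0},
    {"offset": [9, 10, 3], "spin": -0.05},
    {"offset": [11, 13.5, 3], "spin": -0.094},
    {"offset": [13, 17, 3], "spin": -0.094},
    {"offset": [15, 20.5, 3], "spin": -0.094},
    {"offset": [17, 24, 3], "spin": -0.094},
    {"offset": [19, 27.5, 3], "spin": -0.094},
  ],
  grip=0,
)

```text
time_s: 1.17
eef_pos: [399.1, -208.8, 234.4]
ee_rot: [0.0, 0.987, 0.16, 0.0]
force: [0.8, -1.3, 1.1]
grip_width: -0.003
grip_force: 0.0
```

Call:
send_rows(
  targets=[
    {"offset": [2, 3.1, 0], "spin": 0},
    {"offset": [4, 6.2, 0], "spin": 0},
    {"offset": [6, 9.3, 0], "spin": 0},
    {"offset": [8, 12.4, 0], "spin": 0},
    {"offset": [10, 15.5, 0], "spin": 0},
    {"offset": [12, 18.6, 0], "spin": 0},
    {"offset": [14, 21.7, 0], "spin": 0},
    {"offset": [15.6, 24.5, 0], "spin": 0},
  ],
)

```text
time_s: 1.83
eef_pos: [555.5, 36.4, 234.1]
ee_rot: [-0.0, 0.987, 0.16, 0.0]
force: [0.7, -1.1, -0.1]
grip_width: 0.001
grip_force: 0.0
```

Call:
send_rows(
  targets=[
    {"offset": [0, 0, 0], "spin": 0},
    {"offset": [0, 0, 0], "spin": 0},
  ],
)

```text
time_s: 2.0
eef_pos: [554.7, 35.4, 233.8]
ee_rot: [-0.0, 0.987, 0.161, -0.0]
force: [0.2, -0.9, 0.1]
grip_width: -0.001
grip_force: 0.0
```

```bash
python3 - <<'E'
from h import *
from scipy.spatial.transform import Rotation as R
d=np.load("top_d.npy")
for n,c in dict(strip=(410,373),plate=(378,383),vial=(195,437)).items(): print(n,world("top",d,(165+c[0]/6-.4,130+c[1]/6-.4),88 if n!="vial" else 128).round())
s=ctrl.sense(); p,dw=ctrl.capture("wrist"); cv2.imwrite("pics/w1.png",p[:,:,::-1]); np.save("w.npy",dw)
c=cal("wrist"); print({k:v for k,v in c.items()})
q=s["ee_rot"]; Rw=R.from_quat([*q[1:],q[0]]).as_matrix(); M=np.array(c["mount"])
print(s["time_s"],s["eef_pos"].round(1),Rw.round(3).tolist(),s["force"])
def wp(uv,z):
    a=np.array([(uv[0]-c["cx"])/c["fx"],(uv[1]-c["cy"])/c["fy"]]); r=np.hypot(*a)
    ray=np.r_[a/r*np.sin(r),np.cos(r)]; o=Rw@M[:3,3]+s["eef_pos"]; k=Rw@M[:3,:3]@ray
    return o+k*(z-o[2])/k[2]
for n in("panel_mid","vial","timer"):
    for r in ctrl.place_of("wrist",n)[:2]: print(n,r,wp(r["uv"],88 if n=="panel_mid" else 92).round(1))
E
```

```text
strip [549.  74.  88.]
plate [543.  93.  88.]
vial [503. 194. 128.]
{'fx': 297.3186396354542, 'fy': 297.3186396354542, 'cx': 256.6701381059539, 'cy': 192.10608666541413, 'mount': array([[ 6.38720172e-04, -9.52060124e-01, -3.05910301e-01,
         7.87546334e+01],
       [ 9.99999774e-01,  6.72584720e-04, -5.29914836e-06,
         1.90230367e-01],
       [ 2.10795702e-04, -3.05910229e-01,  9.52060338e-01,
        -1.69228157e+02],
       [ 0.00000000e+00,  0.00000000e+00,  0.00000000e+00,
         1.00000000e+00]])}
2.0 [554.7  35.4 233.8] [[0.948, 0.318, -0.001], [0.318, -0.948, -0.0], [-0.001, -0.0, -1.0]] [ 0.1826423  -0.88986591  0.06037922]
vial {'uv': [111.8, 174.3], 'conf': 0.85} [501.3 196.4  92. ]
vial {'uv': [73.9, 234.5], 'conf': 0.17} [399.6 242.3  92. ]
```

View pics/w1.png

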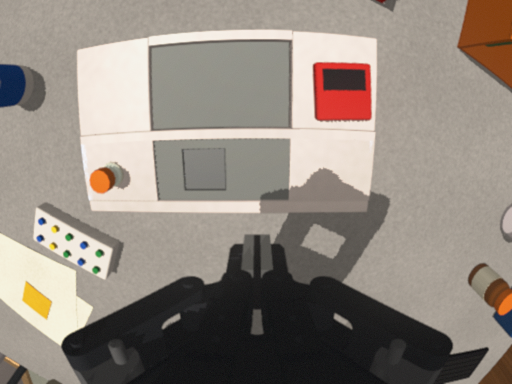

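Wrist view: the recess is clear at about (205,169), the strip spans (155–290, 139–201), and the vial is at (105,178).

```bash
python3 - <<'E'
from h import *
from scipy.spatial.transform import Rotation as R
s=ctrl.sense();c=cal("wrist");q=s["ee_rot"]; Rw=R.from_quat([*q[1:],q[0]]).as_matrix(); M=np.array(c["mount"])
def wp(uv,z):
    a=np.array([(uv[0]-c["cx"])/c["fx"],(uv[1]-c["cy"])/c["fy"]]); r=np.hypot(*a)
    ray=np.r_[a/r*np.sin(r),np.cos(r)]; o=Rw@M[:3,3]+s["eef_pos"]; k=Rw@M[:3,:3]@ray
    return o+k*(z-o[2])/k[2]
C=[wp(u,88)[:2] for u in [(155,139),(290,139),(289,201),(158,201)]]
H=[wp(u,87)[:2] for u in [(184,149),(224,149),(226,190),(184,190)]]
for X in(C,H): print(np.round(X),np.mean(X,0).round(1),[np.linalg.norm(X[i]-X[i-1]).round() for i in range(4)])
E
```

```text
[[556. 152.]
 [601.  11.]
 [534. -12.]
 [486. 132.]] [544.3  70.7] [np.float64(73.0), np.float64(148.0), np.float64(70.0), np.float64(152.0)]
[[555. 117.]
 [568.  75.]
 [524.  59.]
 [509. 105.]] [538.8  89. ] [np.float64(47.0), np.float64(44.0), np.float64(46.0), np.float64(48.0)]
```

Call:
send_rows(
  targets=[
    {"offset": [0, 0, -3], "spin": 0},
    {"offset": [0, 0, -6], "spin": 0},
    {"offset": [0, 0, -9], "spin": 0},
    {"offset": [0, 0, -11.5], "spin": 0},
    {"offset": [0, 0, -13.2], "spin": 0},
    {"offset": [0, 0, -13.6], "spin": 0},
    {"offset": [0, 0, -13.6], "spin": 0},
    {"offset": [0, 0, -13.6], "spin": 0},
  ],
)

```text
time_s: 2.87
eef_pos: [555.1, 33.7, 99.4]
ee_rot: [0.0, 0.987, 0.159, 0.001]
force: [-0.3, -0.3, 0.4]
grip_width: -0.001
grip_force: 0.0
```

Call:
send_rows(
  targets=[
    {"offset": [0, 0, -0.2], "spin": 0},
    {"offset": [0, 0, -0.4], "spin": 0},
    {"offset": [0, 0, -0.6], "spin": 0},
    {"offset": [0, 0, -0.7], "spin": 0},
    {"offset": [0, 0, -0.8], "spin": 0},
    {"offset": [0, 0, -0.8], "spin": 0},
  ],
)

```text
time_s: 3.37
eef_pos: [554.5, 34.3, 90.1]
ee_rot: [-0.0, 0.987, 0.16, -0.0]
force: [-1.4, -0.6, 0.1]
grip_width: -0.001
grip_force: 0.0
```

Call:
send_rows(
  targets=[
    {"offset": [0, 0, -0.05], "spin": 0},
    {"offset": [0, 0, -0.1], "spin": 0},
    {"offset": [0, 0, -0.15], "spin": 0},
    {"offset": [0, 0, -0.2], "spin": 0},
    {"offset": [0, 0, -0.2], "spin": 0},
  ],
)

```text
time_s: 3.78
eef_pos: [554.5, 34.3, 88.1]
ee_rot: [-0.0, 0.987, 0.16, -0.0]
force: [-0.7, -0.1, -0.1]
grip_width: 0.001
grip_force: 0.0
```

Call:
send_rows(
  targets=[
    {"offset": [0, 0, -0.05], "spin": 0},
    {"offset": [0, 0, -0.1], "spin": 0},
    {"offset": [0, 0, -0.1], "spin": 0},
  ],
)

```text
time_s: 4.03
eef_pos: [554.5, 34.2, 87.1]
ee_rot: [-0.0, 0.987, 0.16, -0.0]
force: [0.0, -0.9, 1.1]
grip_width: -0.004
grip_force: 0.0
```

Call:
send_rows(
  targets=[
    {"offset": [0, 0, -0.05], "spin": 0},
    {"offset": [0, 0, -0.1], "spin": 0},
    {"offset": [0, 0, -0.1], "spin": 0},
  ],
)

```text
time_s: 4.28
eef_pos: [554.5, 34.3, 86.1]
ee_rot: [-0.0, 0.987, 0.16, -0.0]
force: [-0.4, 0.3, -1.3]
grip_width: 0.004
grip_force: 0.0
```

Call:
send_rows(
  targets=[
    {"offset": [0, 0, -0.05], "spin": 0},
    {"offset": [0, 0, -0.1], "spin": 0},
    {"offset": [0, 0, -0.1], "spin": 0},
  ],
)

```text
time_s: 4.53
eef_pos: [554.5, 34.3, 85.1]
ee_rot: [-0.0, 0.987, 0.16, -0.0]
force: [-0.6, -0.6, 0.9]
grip_width: 0.001
grip_force: 0.0
```

Call:
send_rows(
  targets=[
    {"offset": [0, 0, -0.05], "spin": 0},
    {"offset": [0, 0, -0.1], "spin": 0},
    {"offset": [0, 0, -0.1], "spin": 0},
  ],
)

```text
time_s: 4.78
eef_pos: [554.5, 34.3, 84.1]
ee_rot: [-0.0, 0.987, 0.16, -0.0]
force: [0.4, -0.1, 0.1]
grip_width: -0.0
grip_force: 0.0
```

```bash
python3 - <<'E'
from h import *
p,d=ctrl.capture("wrist"); s,ds=ctrl.capture("side")
a=cv2.resize(s[140:290,150:300],(600,600),interpolation=cv2.INTER_CUBIC)
cv2.imwrite("pics/m2.png",cv2.resize(a,(450,450))[:,:,::-1]); cv2.imwrite("pics/w2.png",p[:,:,::-1])
E
```

```text
(no output)
```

View pics/w2.png

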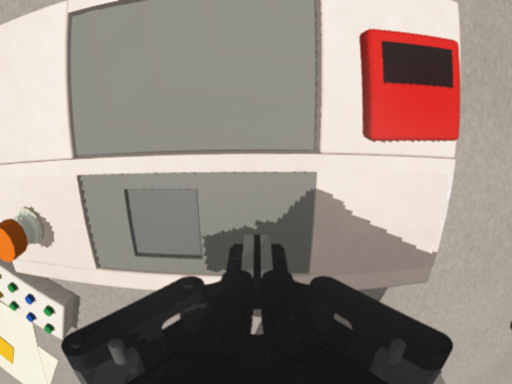

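View pics/m2.png

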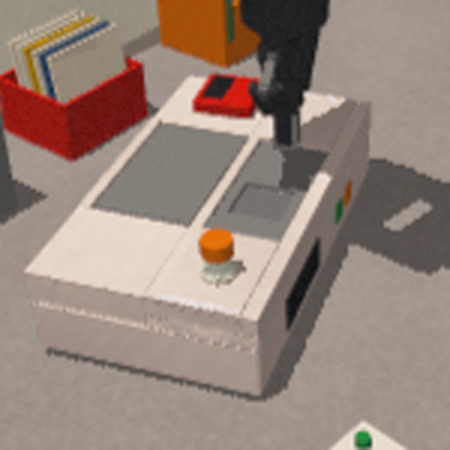

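Tips are over the strip, in the middle of its width, at about (257,238) in the wrist view, and still seem to hover. I'll keep going down gently.

Call:
send_rows(
  targets=[
    {"offset": [0, 0, -0.05], "spin": 0},
    {"offset": [0, 0, -0.1], "spin": 0},
    {"offset": [0, 0, -0.1], "spin": 0},
  ],
)

```text
time_s: 5.13
eef_pos: [554.5, 34.3, 83.1]
ee_rot: [-0.0, 0.987, 0.16, -0.0]
force: [-0.6, -0.4, -0.1]
grip_width: 0.0
grip_force: 0.0
```

Call:
send_rows(
  targets=[
    {"offset": [0, 0, -0.05], "spin": 0},
    {"offset": [0, 0, -0.1], "spin": 0},
    {"offset": [0, 0, -0.1], "spin": 0},
  ],
)

```text
time_s: 5.38
eef_pos: [554.5, 34.2, 82.1]
ee_rot: [-0.0, 0.987, 0.16, -0.0]
force: [-0.4, -0.1, -0.3]
grip_width: -0.001
grip_force: 0.0
```

```bash
python3 - <<'E'
from h import *
from scipy.spatial.transform import Rotation as R
s=ctrl.sense();c=cal("wrist");p,d=ctrl.capture("wrist");q=s["ee_rot"]; Rw=R.from_quat([*q[1:],q[0]]).as_matrix(); M=np.array(c["mount"])
def P(u,v):
    a=np.array([(u-c["cx"])/c["fx"],(v-c["cy"])/c["fy"]]); r=np.hypot(*a)+1e-9
    ray=np.r_[a/r*np.tan(r),1]*d[v,u]; return (M[:3,:3]@ray+M[:3,3])
for u in (150,180,230,246,257,270,300): print(u,[(v,*P(u,v).round().astype(int)) for v in (150,190,225,232,236,240,250,260)])
print(s["eef_pos"])
E
```

```text
150 [(150, np.int64(52), np.int64(-60), np.int64(-9)), (190, np.int64(26), np.int64(-65), np.int64(-2)), (225, np.int64(3), np.int64(-68), np.int64(-2)), (232, np.int64(-2), np.int64(-69), np.int64(-3)), (236, np.int64(-5), np.int64(-70), np.int64(-2)), (240, np.int64(-8), np.int64(-70), np.int64(-3)), (250, np.int64(-16), np.int64(-71), np.int64(-2)), (260, np.int64(-21), np.int64(-71), np.int64(-6))]
180 [(150, np.int64(52), np.int64(-42), np.int64(-10)), (190, np.int64(26), np.int64(-46), np.int64(-2)), (225, np.int64(4), np.int64(-48), np.int64(-3)), (232, np.int64(-1), np.int64(-48), np.int64(-3)), (236, np.int64(-4), np.int64(-49), np.int64(-2)), (240, np.int64(-7), np.int64(-49), np.int64(-3)), (250, np.int64(-14), np.int64(-50), np.int64(-3)), (260, np.int64(-20), np.int64(-49), np.int64(-7))]
230 [(150, np.int64(52), np.int64(-14), np.int64(-10)), (190, np.int64(28), np.int64(-15), np.int64(-6)), (225, np.int64(5), np.int64(-16), np.int64(-4)), (232, np.int64(0), np.int64(-16), np.int64(-4)), (236, np.int64(-2), np.int64(-16), np.int64(-5)), (240, np.int64(-5), np.int64(-16)
[... 1034 characters left out ...]
64(8), np.int64(-4)), (232, np.int64(1), np.int64(8), np.int64(-6)), (236, np.int64(-2), np.int64(8), np.int64(-6)), (240, np.int64(-5), np.int64(8), np.int64(-5)), (250, np.int64(11), np.int64(6), np.int64(-46)), (260, np.int64(12), np.int64(6), np.int64(-57))]
300 [(150, np.int64(51), np.int64(24), np.int64(-8)), (190, np.int64(27), np.int64(25), np.int64(-5)), (225, np.int64(5), np.int64(26), np.int64(-6)), (232, np.int64(0), np.int64(27), np.int64(-5)), (236, np.int64(-2), np.int64(27), np.int64(-5)), (240, np.int64(-5), np.int64(27), np.int64(-6)), (250, np.int64(-12), np.int64(27), np.int64(-6)), (260, np.int64(-19), np.int64(28), np.int64(-6))]
[554.5150326   34.24968396  82.07345507]
```

```bash
python3 - <<'E'
from h import *
p,d=ctrl.capture("side"); c=cal("side"); V=np.array(c["view"])
for z in (88,100,110,120,130,150):
    q=V[:3,:3]@np.array([554.5,34.2,z])+V[:3,3]; u,v=c["fx"]*q[0]/q[2]+c["cx"],c["fy"]*q[1]/q[2]+c["cy"]
    print(z,round(u,1),round(v,1),round(q[2]),[ (x,*world("side",d,(x,int(v))).round().astype(int).tolist(),p[int(v),x].tolist()) for x in range(int(u)-4,int(u)+6,2)])
E
```

```text
88 245.3 194.8 982 [(241, 568, 36, 86, [132, 129, 123]), (243, 563, 33, 87, [131, 127, 120]), (245, 557, 32, 88, [73, 70, 67]), (247, 555, 26, 86, [74, 72, 69]), (249, 549, 24, 87, [73, 71, 68])]
100 245.2 191.2 976 [(241, 579, 21, 84, [131, 127, 121]), (243, 574, 20, 86, [99, 96, 93]), (245, 569, 17, 86, [73, 70, 66]), (247, 563, 15, 87, [74, 71, 67]), (249, 560, 10, 86, [75, 73, 71])]
110 245.1 188.1 970 [(241, 562, 43, 112, [93, 91, 87]), (243, 553, 46, 117, [59, 55, 55]), (245, 548, 44, 118, [40, 40, 38]), (247, 545, 38, 116, [76, 75, 70]), (249, 544, 31, 113, [75, 73, 67])]
120 245.1 185.1 965 [(241, 560, 45, 124, [113, 103, 100]), (243, 552, 46, 127, [35, 33, 36]), (245, 548, 43, 127, [33, 33, 35]), (247, 545, 37, 125, [81, 78, 76]), (249, 544, 30, 122, [63, 61, 60])]
130 245.0 181.9 959 [(241, 556, 49, 140, [109, 99, 96]), (243, 553, 45, 139, [34, 34, 35]), (245, 546, 45, 141, [33, 32, 35]), (247, 544, 38, 139, [84, 79, 77]), (249, 545, 29, 134, [63, 62, 60])]
150 244.9 175.6 949 [(240, 537, 77, 179, [28, 32, 30]), (242, 528, 81, 183, [28, 28, 28]), (244, 530, 70, 177, [29, 29, 28]), (246, 534, 56, 169, [32, 29, 31]), (248, 540, 39, 159, [31, 34, 32])]
```

Both cameras show that the visible fingertips end some 25 mm above the reported TCP, so there's still about a 20 mm gap. I'll go down to contact by force.

Call:
send_rows(
  targets=[
    {"offset": [0, 0, -0.3], "spin": 0},
    {"offset": [0, 0, -0.6], "spin": 0},
    {"offset": [0, 0, -0.9], "spin": 0},
    {"offset": [0, 0, -1.1], "spin": 0},
    {"offset": [0, 0, -1.2], "spin": 0},
    {"offset": [0, 0, -1.2], "spin": 0},
  ],
)

```text
time_s: 5.98
eef_pos: [554.4, 34.3, 69.8]
ee_rot: [-0.0, 0.987, 0.16, -0.0]
force: [0.1, 0.1, -0.2]
grip_width: -0.001
grip_force: 0.0
```

Call:
send_rows(
  targets=[
    {"offset": [0, 0, -0.05], "spin": 0},
    {"offset": [0, 0, -0.1], "spin": 0},
    {"offset": [0, 0, -0.15], "spin": 0},
    {"offset": [0, 0, -0.2], "spin": 0},
    {"offset": [0, 0, -0.2], "spin": 0},
  ],
)

```text
time_s: 6.4
eef_pos: [554.5, 34.2, 68.1]
ee_rot: [0.0, 0.987, 0.16, -0.0]
force: [0.6, -0.5, 0.5]
grip_width: 0.001
grip_force: 0.0
```

Call:
send_rows(
  targets=[
    {"offset": [0, 0, -0.05], "spin": 0},
    {"offset": [0, 0, -0.1], "spin": 0},
    {"offset": [0, 0, -0.15], "spin": 0},
    {"offset": [0, 0, -0.2], "spin": 0},
    {"offset": [0, 0, -0.2], "spin": 0},
  ],
)

```text
time_s: 6.82
eef_pos: [554.5, 34.3, 66.1]
ee_rot: [-0.0, 0.987, 0.16, -0.0]
force: [-0.9, 0.1, 0.3]
grip_width: -0.002
grip_force: 0.0
```

```bash
python3 - <<'E'
from h import *
p,d=ctrl.capture("side"); 
a=cv2.resize(p[160:230,210:280],(560,560),interpolation=cv2.INTER_CUBIC); cv2.imwrite("pics/s3.png",a[:,:,::-1])
for v in range(184,200): print(v,[world("side",d,(x,v)).round().astype(int).tolist() for x in (243,245,247)])
E
```

```text
184 [[540, 62, 143], [531, 64, 147], [547, 36, 127]]
185 [[542, 59, 137], [531, 65, 144], [545, 38, 125]]
186 [[555, 43, 122], [546, 46, 126], [546, 36, 121]]
187 [[553, 45, 120], [546, 46, 123], [545, 39, 120]]
188 [[553, 46, 117], [546, 45, 119], [546, 37, 115]]
189 [[551, 48, 116], [548, 43, 114], [545, 38, 113]]
190 [[551, 48, 112], [546, 47, 114], [545, 39, 110]]
191 [[553, 46, 107], [546, 46, 110], [544, 39, 107]]
192 [[553, 47, 105], [546, 46, 107], [546, 37, 102]]
193 [[555, 44, 99], [546, 47, 104], [546, 37, 99]]
194 [[557, 41, 93], [550, 42, 96], [546, 37, 96]]
195 [[561, 36, 86], [555, 35, 88], [547, 36, 91]]
196 [[558, 40, 86], [553, 38, 87], [547, 36, 88]]
197 [[553, 46, 87], [551, 41, 86], [545, 39, 87]]
198 [[551, 49, 86], [547, 45, 86], [543, 42, 86]]
199 [[549, 52, 86], [544, 49, 86], [540, 45, 86]]
```

View pics/s3.png

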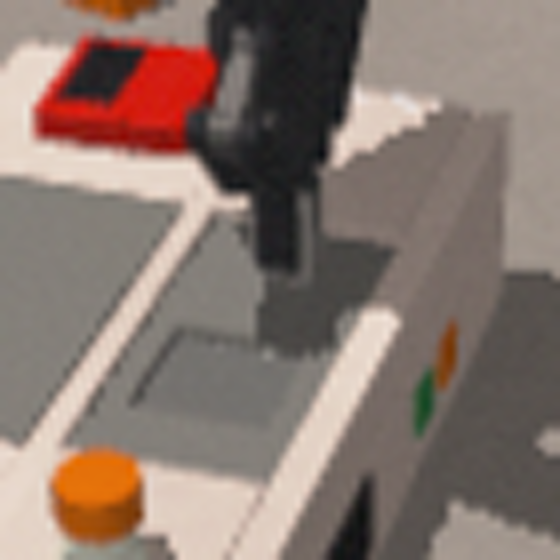

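The tips now appear at about pixel (246,194), z ≈ 96, with roughly 7 mm left to go. Nothing else is near the gripper.

Call:
send_rows(
  targets=[
    {"offset": [0, 0, -0.1], "spin": 0},
    {"offset": [0, 0, -0.2], "spin": 0},
    {"offset": [0, 0, -0.3], "spin": 0},
    {"offset": [0, 0, -0.35], "spin": 0},
    {"offset": [0, 0, -0.35], "spin": 0},
  ],
)

```text
time_s: 7.28
eef_pos: [554.5, 34.3, 62.5]
ee_rot: [-0.0, 0.987, 0.16, -0.0]
force: [0.4, -1.2, -0.6]
grip_width: -0.003
grip_force: 0.0
```

Call:
send_rows(
  targets=[
    {"offset": [0, 0, -0.05], "spin": 0},
    {"offset": [0, 0, -0.1], "spin": 0},
    {"offset": [0, 0, -0.1], "spin": 0},
  ],
)

```text
time_s: 7.53
eef_pos: [554.5, 34.3, 61.6]
ee_rot: [-0.0, 0.987, 0.16, -0.0]
force: [-0.0, 0.5, 0.6]
grip_width: -0.003
grip_force: 0.0
```

Call:
send_rows(
  targets=[
    {"offset": [0, 0, -0.05], "spin": 0},
    {"offset": [0, 0, -0.1], "spin": 0},
    {"offset": [0, 0, -0.1], "spin": 0},
  ],
)

```text
time_s: 7.78
eef_pos: [554.6, 34.2, 61.0]
ee_rot: [0.0, 0.987, 0.16, 0.0]
force: [-0.2, -0.4, 3.8]
grip_width: 0.001
grip_force: 1.7
```

Light contact at 3.8 N, with the strip surface at a TCP reading of about 61. Next I lift, shift over the plate and press.

Call:
send_rows(
  targets=[
    {"offset": [0, 0, 0.5], "spin": 0},
    {"offset": [0, 0, 1.2], "spin": 0},
    {"offset": [-0.3, 1.4, 1.2], "spin": 0},
    {"offset": [-0.7, 2.9, 1.2], "spin": 0},
    {"offset": [-1.05, 4.4, 1.2], "spin": 0},
    {"offset": [-1.35, 5.7, 1.2], "spin": 0},
    {"offset": [-1.35, 5.7, 1.2], "spin": 0},
    {"offset": [-1.35, 5.7, 1.2], "spin": 0},
  ],
)

```text
time_s: 8.45
eef_pos: [540.9, 91.9, 72.8]
ee_rot: [0.0, 0.987, 0.16, 0.0]
force: [-0.3, -0.6, 0.2]
grip_width: -0.0
grip_force: 0.0
```

Call:
send_rows(
  targets=[
    {"offset": [0, 0, -0.3], "spin": 0},
    {"offset": [0, 0, -0.6], "spin": 0},
    {"offset": [0, 0, -0.9], "spin": 0},
    {"offset": [0, 0, -1.1], "spin": 0},
    {"offset": [0, 0, -1.25], "spin": 0},
    {"offset": [0, 0, -1.35], "spin": 0},
    {"offset": [0, 0, -1.35], "spin": 0},
  ],
)

```text
time_s: 9.03
eef_pos: [541.0, 91.1, 58.9]
ee_rot: [-0.0, 0.987, 0.16, -0.0]
force: [-0.1, -0.4, 0.7]
grip_width: -0.0
grip_force: 0.0
```

Inside the recess at 58.9, no rim contact. Pressing.

Call:
send_rows(
  targets=[
    {"offset": [0, 0, -0.1], "spin": 0},
    {"offset": [0, 0, -0.2], "spin": 0},
    {"offset": [0, 0, -0.3], "spin": 0},
    {"offset": [0, 0, -0.4], "spin": 0},
    {"offset": [0, 0, -0.5], "spin": 0},
    {"offset": [0, 0, -0.6], "spin": 0},
    {"offset": [0, 0, -0.65], "spin": 0},
    {"offset": [0, 0, -0.65], "spin": 0},
  ],
)

```text
time_s: 9.7
eef_pos: [541.2, 91.2, 53.2]
ee_rot: [0.0, 0.987, 0.16, 0.0]
force: [-1.7, -0.9, 5.3]
grip_width: 0.001
grip_force: 2.2
```

Call:
send_rows(
  targets=[
    {"offset": [0, 0, -0.1], "spin": 0},
    {"offset": [0, 0, -0.15], "spin": 0},
    {"offset": [0, 0, -0.15], "spin": 0},
    {"offset": [0, 0, -0.15], "spin": 0},
  ],
)

```text
time_s: 10.03
eef_pos: [541.3, 91.2, 51.9]
ee_rot: [0.0, 0.987, 0.16, 0.0]
force: [-2.2, -0.3, 7.1]
grip_width: -0.005
grip_force: 3.7
```

Call:
send_rows(
  targets=[
    {"offset": [0, 0, -0.05], "spin": 0},
    {"offset": [0, 0, -0.1], "spin": 0},
    {"offset": [0, 0, -0.1], "spin": 0},
    {"offset": [0, 0, -0.1], "spin": 0},
  ],
)

```text
time_s: 10.37
eef_pos: [541.3, 91.2, 51.8]
ee_rot: [0.0, 0.987, 0.16, 0.0]
force: [-6.2, -0.2, 16.2]
grip_width: 0.002
grip_force: 8.1
```

Call:
send_rows(
  targets=[
    {"offset": [0, 0, 0.5], "spin": 0},
    {"offset": [0, 0, 1.5], "spin": 0},
    {"offset": [0, 0, 3.5], "spin": 0},
    {"offset": [0, 0, 6], "spin": 0},
    {"offset": [0, 0, 9], "spin": 0},
    {"offset": [0, 0, 12], "spin": 0},
    {"offset": [-2, 0, 15], "spin": 0},
    {"offset": [-4, 0, 17], "spin": 0},
  ],
)

```text
time_s: 11.03
eef_pos: [501.3, 91.2, 223.1]
ee_rot: [0.0, 0.987, 0.16, 0.002]
force: [0.8, -0.6, 0.8]
grip_width: 0.0
grip_force: 0.0
```

Call:
send_rows(
  targets=[
    {"offset": [0, 0, 0], "spin": 0},
    {"offset": [0, 0, 0], "spin": 0},
    {"offset": [0, 0, 0], "spin": 0},
  ],
)

```text
time_s: 11.28
eef_pos: [501.1, 91.2, 219.7]
ee_rot: [-0.0, 0.987, 0.16, -0.0]
force: [-0.1, 0.2, -1.0]
grip_width: 0.002
grip_force: 0.0
```

```bash
python3 - <<'E'
from h import *
p,d=ctrl.capture("wrist"); cv2.imwrite("pics/w4.png",p[:,:,::-1])
q,ds=ctrl.capture("side"); cv2.imwrite("pics/s4.png",cv2.resize(q[140:300,140:300],(560,560))[:,:,::-1])
Z=np.array([[world("side",ds,(u,v)) for u in range(180,260)] for v in range(175,220)]).reshape(-1,3)
m=Z[(Z[:,2]>105)&(Z[:,2]<130)&(Z[:,0]>555)&(Z[:,1]>30)&(Z[:,1]<170)]; print(len(m),m[:,2].max() if len(m) else 0,ctrl.sense()["force"])
E
```

```text
404 123.20822476192205 [-0.46514401  0.06371713 -0.57674224]
```

View pics/s4.png

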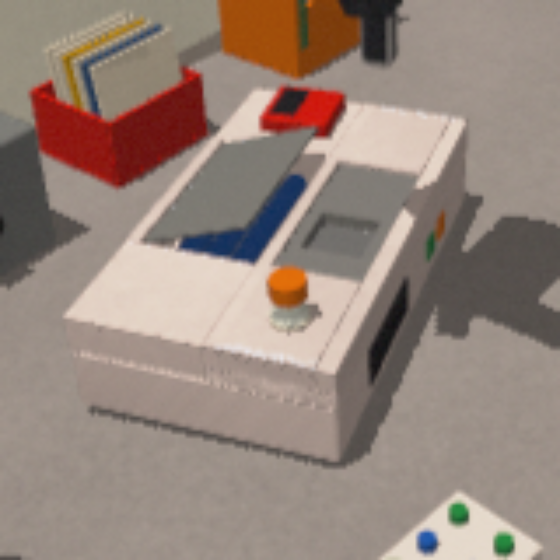

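The plate is home at the hard stop. The door stands ajar with its edge at z ≈ 123, and the vial at (288,295) and timer at (303,108) are where they were. The arm is clear.

```bash
python3 -c "
from rig import ctrl
print(ctrl.finish_job())"
```

```text
the job is handed in; nothing more can be done
None
```

I found the push plate and pressed it fully home. The battery door stands ajar, the arm is clear, the vial and timer look unmoved, and the job is handed in; the hand-in call returned no verdict.

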